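# Walk the bench block round to the fence

## Robot

A 6-joint arm with a two-finger parallel gripper is mounted at the origin on the work surface. World frame = base frame: x ahead of the robot, y to its left, z up, the work surface at z = 0. Lengths are in m, angles in rad, forces in N, time in s.
With the tool pointing down it reaches from about 0.275 to 0.975 m from the base axis. Payload 8.4 kg.
Tool frame: the origin (TCP) lies at the very end of the fingers, on their centre line; the grasp point (between the pads) lies 19 mm behind it; z points along the fingers, y is the line along which they close (so a half turn about z gives the same grasp; the last joint's range is limited). The gripper opens to 92 mm and grips with 3 to 60 N. Pads are 20 mm wide; open, the fingers measure 128 mm over their backs; the gripper's body (75 mm by 189 mm) begins 69 mm behind the grasp point.
Start: joints at [1.24, 0.353, 1.633, -0, 1.155, -0.002], TCP at [0.202, 0.592, 0.215] pointing down, gripper open.
Joint ranges: [-2.63, 2.63], [-0.92, 2.1], [0.06, 2.66], [-1.3, 4.44], [0, 2.69], [-3.02, 3.02]. Speed limits (rad/s): [2.22, 2.22, 2.79, 3.14, 3.14, 3.14].

## Interface

Orientations are given as a rotation vector (axis times angle).
In Python, from cell import * gives the robot as it stands.
- The arm moves only by the tool play_rows, never from a script. Its argument "series" is a list that holds one entry, the list of rows, each a list of 7 numbers: the shift along the tool's x, y, z in units of 25 mm (1.0 is 25 mm), then the turn, a rotation vector about the tool's x, y, z in units of 8 degrees (1.0 is 8 degrees), then the gripper command: -1 is shut, 1 is fully open, values between are in proportion. In form: [[[dx, dy, dz, rx, ry, rz, jaw], ...]]. A call has 1 to 12 rows; each row shifts and turns the commanded pose from where the row before left it, along the tool's axes as they then stand; what a row does not reach is not made up. A row lasts 1/10 s, in which the tool goes at most 50 mm and 8.59 degrees, less where a joint would pass 70% of its speed; a pose out of reach is approached as far as the arm can. A call is refused whole if a number of a shift passes 1 or a number of a turn 1, either way. A call with a gripper value outside its range is refused whole. The fingers move at their own pace and stop on an object; "newtons" is the grip in N (left out, the last holds). Time passes only in rows, so rows that do not move let the fingers close. It gives the time, the measured TCP pose, the force, the opening and the grip force at its end, in the units of the state.
- observe(): the state, without advancing time (a new reading comes with each control period).
- grab_frame(name): name is "side" or "top" or "wrist"; returns a dict with "img" (384x512x3 uint8, red, green, blue), "fx", "fy", "cx", "cy" (pixels), "k1" (the pictures are not rectified: a ray, as slopes to the right and down, at radius r is drawn at 1 + k1 r^2 times it, then the intrinsics apply), "xyz" and "attitude" of the camera in the world; the wrist camera has in their place "mount" (4x4, takes a point from camera to tool coordinates, whose origin is the TCP and whose axes are the flange's). Camera axes: x right, y up, looking along -z (the intrinsics and any distortion apply to the point x, -y, -z); pixel columns grow to the right and rows downward; lengths in m; the calibration is good to about 2 mm. A picture is of the moment at which its call begins: read the wrist's pose just before it. There is no depth.
- job_done(): hands the job in; it is judged then, once.
The state is a dict: "time_s": time; "q": joint angles; "dq": joint speeds; "joint_efforts": joint torques, N m; "tcp_pos": TCP position; "ee_rot": TCP orientation; "force": force on the tool from outside, world axes, zero at the start; "torque": the same for the moment, N m; "opening": finger opening in m; "grasp_force": force on a finger pad.
Only numpy, scipy, OpenCV 4.12 (cv2) and the standard library are available. Lean on these libraries where they do the work, as an engineer would, in place of code of your own. Each camera call takes 0.05 s, during which the arm holds its last target. There are 200 camera calls.

## Task

Without picking anything up, turn the heavy bench block by pushing at its corners until its blue side squarely faces the metal fence while the block is still clear of the fence; then push it up until the whole blue side sits flush against the fence, and move away from it. Keep the block flat on the white board, and leave the standing stamp and punch, the stamp box and the mallet where they are.

Things in the scene. Friction and masses are not known exactly. Their poses are not given: they have to be found in the camera images.
- board: White nylon board, fixed on the bench: 300 mm (its x) by 380 mm (its y), 10 mm thick, so its top is 10 mm above the bench. Origin at the centre of its underside. A dark mat shows round its edge. The metal fence is fixed on it along y, near its +x edge.
- fence (a point): Middle of the fence's inner face (the face the block goes against), at the height of the board's top; 100 mm in +x from the board's centre. The fence is a fixed dark steel bar, 220 mm long along y, 16 mm thick (from this point towards +x), 22 mm high above the board. +x points squarely into the fence from the free part of the board; +z is up.
- block: Bench block: 100 mm (its x) by 110 mm (its y), 30 mm high, black nylon capped with steel, about 0.9 kg, on a centred plastic foot 70 x 70 mm, 6 mm high; so its sides can be pushed from 6 to 30 mm above the board. Its side facing its own +x (110 mm long) is blue, seen from above as a 14 mm stripe. Origin: centre of the underside. It stays flat.
- block_center (a point): Centre of the bench block, half-way up (15 mm above the board's top); axes as the block's. Sliding the block takes some 3 to 12 N. Pushed near a corner it turns about a point roughly 40 to 60 mm beyond its centre on the side away from the finger, so it turns and slides at once.
- blue_left (a point): The end of the blue side at the block's +y end, on the side's surface, 15 mm above the board: at (50, 55, 0) mm from the block's centre in the block's axes.
- blue_right (a point): The end of the blue side at the block's -y end: at (50, -55, 0) mm from the block's centre in the block's axes.
- square_stamp: Black square steel stamp 12 x 12 x 60 mm, standing loose on the board near one of its side edges; origin at the centre of its foot. Not to be disturbed.
- round_punch: Brass round punch 16 mm in diameter, 57 mm tall, standing loose on the board near the other side edge; origin at the centre of its foot. Not to be disturbed.
- stamp_box: Blue box of black steel stamps, 130 (its x) x 75 x 58 mm, on the bench beside the board; origin at the centre of its underside. Not to be disturbed.
- mallet: Mallet with wooden handle lying on the bench on the other side of the board, 240 mm long along its x (head at +x, 89 mm wide along its y), 34 mm high; origin on the bench under the handle, 90 mm from the head's axis. Not to be disturbed.
There are look-alikes about, which are no part of the job. Of the things that look like the block, the middle-sized one is meant.

How it is judged:
By the outcome, as a careful person would: the job done as asked, in the order asked, and still so for the second after the job is handed in, with the robot touching nothing.
It also fails if it takes over 56 s, if anything falls off the work surface, if the arm or the gripper's body presses on something with over 40 N, if the wrist force passes 120 N, or if a joint passes its speed limit or range.

## Working session

There is one attempt and no reset: what is moved stays moved. The work goes in short steps, Python scripts to look and compute and a tool call to move; the robot and the scene stay as the last step left them, time stands still between calls to the robot, and variables do not carry over. Pictures are saved under pics/ and viewed, at most 10 in all, crops included, and the job is handed in when it is done.

Besides the shell and the picture viewer there is one more tool, called after ">>>" by a JSON object that holds its "name" and its "arguments". play_rows: Moves the arm, as the interface text tells. Its arguments: {"type":"object","properties":{"series":{"type":"array"},"newtons":{"type":"number"}},"required":["series"]}

```bash
mkdir -p pics; ls
cat > h.py <<'E'
from cell import *
import numpy as np, cv2, json
from scipy.spatial.transform import Rotation as R
def snap(n,f):
    g=grab_frame(n); cv2.imwrite('pics/'+f,g['img'][:,:,::-1]); 
    d={k:(np.array(v).tolist()) for k,v in g.items() if k!='img'}
    s=observe(); d['tcp']=np.array(s['tcp_pos']).tolist(); d['rot']=np.array(s['ee_rot']).tolist()
    json.dump(d,open('pics/'+f+'.json','w')); return d
def cam(d):
    if 'mount' in d:
        M=np.array(d['mount']);Rt=R.from_rotvec(d['rot']).as_matrix()
        return Rt@M[:3,:3],Rt@M[:3,3]+np.array(d['tcp'])
    a=np.array(d['attitude'])
    return (a if a.shape==(3,3) else R.from_rotvec(a).as_matrix() if a.size==3 else R.from_quat(a).as_matrix()),np.array(d['xyz'])
def ray(d,uv):
    uv=np.atleast_2d(uv).astype(float)
    x=(uv[:,0]-d['cx'])/d['fx'];y=(uv[:,1]-d['cy'])/d['fy'];X,Y=x.copy(),y.copy()
    for _ in range(30):
        s=1+d['k1']*(X*X+Y*Y);X,Y=x/s,y/s
    A,p=cam(d);return p,np.c_[X,-Y,-np.ones(len(X))]@A.T
def at(f,uv,z):
    d=json.load(open('pics/'+f+'.json'));p,v=ray(d,uv)
    return p+v*((z-p[2])/v[:,2])[:,None]
def proj(f,P):
    d=json.load(open('pics/'+f+'.json'));A,p=cam(d);c=(np.atleast_2d(P)-p)@A
    X,Y=c[:,0]/-c[:,2],-c[:,1]/-c[:,2];s=1+d['k1']*(X*X+Y*Y)
    return np.c_[d['cx']+d['fx']*X*s,d['cy']+d['fy']*Y*s]
E
python3 - <<'E'
from h import *
for n in('top','side'): print(snap(n,n+'0.png'))
s=observe();print(s)
E
```

```text
pics
{'fx': 369.93308917689023, 'fy': 369.93308917689023, 'cx': 257.08860467204875, 'cy': 191.93737835301033, 'k1': -0.10596615596724428, 'xyz': [0.3367161007735325, 0.04596196761715067, 1.10698584955052], 'attitude': [0.11288399740524446, -0.10615722119328147, -1.5960481429097872], 'tcp': [0.20163633213307228, 0.5910537021697969, 0.21388459972594484], 'rot': [-0.5140605627369031, -3.0990200711504, 0.0020989172633132957]}
{'fx': 389.83739709827364, 'fy': 389.83739709827364, 'cx': 258.9148319672848, 'cy': 193.56059601976546, 'k1': -0.13121927531272518, 'xyz': [0.028774871014568607, -0.41279839090702475, 0.6480891783621868], 'attitude': [0.7891857560914293, -0.3445757359517318, -0.7309361551082831], 'tcp': [0.20168665618994627, 0.5911194976025551, 0.2139497802631797], 'rot': [-0.5141145334251991, -3.0990592775901162, 0.0018648307218035107]}
{'time_s': 0.1, 'q': array([ 1.23959836e+00,  3.53586590e-01,  1.63402277e+00, -2.35315922e-05,
        1.15518364e+00, -2.39536517e-03]), 'dq': array([-5.00837713e-05, -9.64108503e-04, -3.29118380e-03, -1.05025783e-03,
        3.12726841e-04, -7.55698105e-04]), 'joint_efforts': array([-3.98209731e-04, -5.94906485e+01, -3.34931231e+01,  6.98425854e-02,
        1.86055969e-02, -1.95177387e-05]), 'tcp_pos': array([0.20168666, 0.5911195 , 0.21394978]), 'ee_rot': array([-5.14114533e-01, -3.09905928e+00,  1.86483072e-03]), 'force': array([ 0.06017373,  0.15660094, -0.58939399]), 'torque': array([ 0.04125921, -0.07020235, -0.02293746]), 'grasp_force': 0.0, 'opening': 0.09208750013088339}
```

View pics/top0.png

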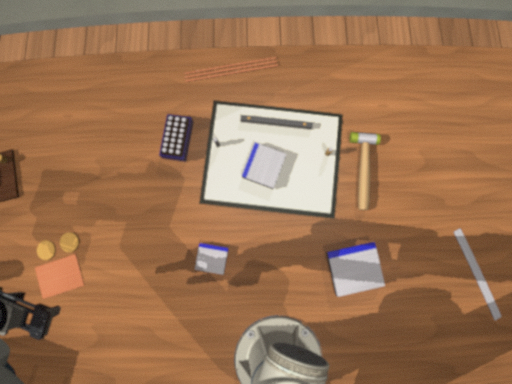

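View pics/side0.png

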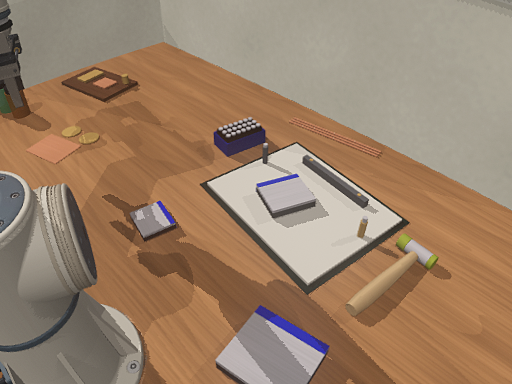

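The block on the board (about (268,165) in top) has its blue side facing image left. The fence is at the top, (241,119)–(319,127). The stamp is near (217,143) and the punch near (328,152). I'll enlarge this area.

Run:
```python
import cv2
a=cv2.imread('pics/top0.png')[95:220,195:350];cv2.imwrite('pics/top0c.png',cv2.resize(a,None,fx=4.8,fy=4.8,interpolation=cv2.INTER_CUBIC))
a=cv2.imread('pics/side0.png')[135:295,195:415];cv2.imwrite('pics/side0c.png',cv2.resize(a,None,fx=3.6,fy=3.6,interpolation=cv2.INTER_CUBIC))
```

```text
(no output)
```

View pics/top0c.png

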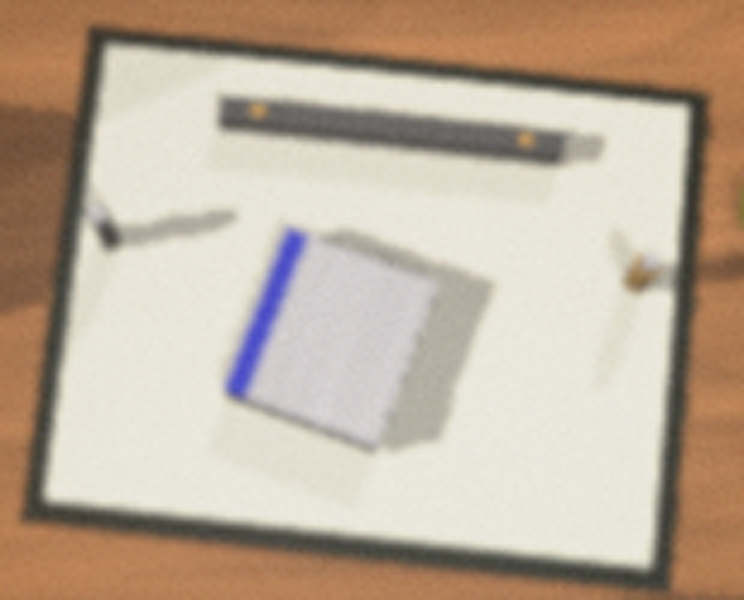

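View pics/side0c.png

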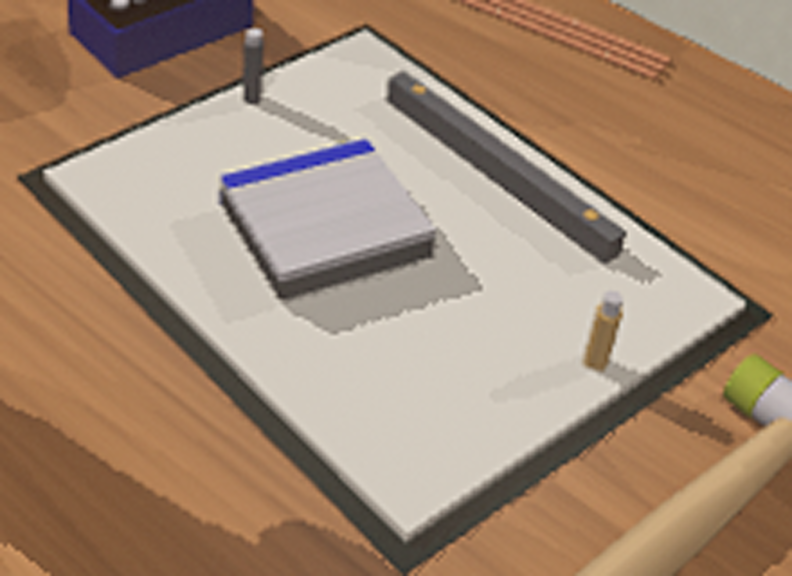

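Run:
```python
from h import *
def T(a):a=np.array(a,float);return np.c_[195+(a[:,0]+.5)/4.8-.5,95+(a[:,1]+.5)/4.8-.5]
def S(a):a=np.array(a,float);return np.c_[195+(a[:,0]+.5)/3.6-.5,135+(a[:,1]+.5)/3.6-.5]
def tri(u,v):
    out=[]
    dt,ds=[json.load(open(f'pics/{n}0.png.json')) for n in('top','side')]
    p,a=ray(dt,u);q,b=ray(ds,v)
    for x,y in zip(a,b):
        s=np.linalg.lstsq(np.c_[x,-y],q-p,rcond=None)[0];out.append(np.r_[(p+x*s[0]+q+y*s[1])/2,np.linalg.norm(p+x*s[0]-q-y*s[1])])
    return np.array(out)
np.set_printoptions(precision=4,suppress=True)
blT=T([(285,229),(228,393),(375,449),(437,285)]);blS=S([(368,142),(222,180),(283,277),(433,236)])
boT=T([(105,42),(693,103),(655,570),(45,500)]);boS=S([(365,35),(745,305),(407,537),(47,175)])
P=tri(blT,blS);Q=tri(boT,boS);print(P);print(Q)
for n,u,z in(('block',[at('top0.png',blT,.04),at('side0.png',blS,.04)],.04),('board',[at('top0.png',boT,.01),at('side0.png',boS,.01)],.01)):
    for A in u:
        A=A[:,:2];c=A.mean(0)
        if n=='board': e=(A[0]-A[3])+(A[1]-A[2])  # +x dir
        else: e=(A[0]-A[3])+(A[1]-A[2])
        print(n,c,np.degrees(np.arctan2(e[1],e[0])),[np.linalg.norm(A[i]-A[i-1]) for i in range(4)])
print('fence',tri(T([(220,98),(565,132)]),S([(400,73),(624,233)])))
print('stamp,punch foot',at('top0.png',T([(113,243),(632,285)]),.01)[:,:2],at('side0.png',S([(252,101),(598,366)]),.01)[:,:2])
print('tops',tri(T([(95,207),(645,268)]),S([(254,32),(612,298)])))
```

```text
[[ 0.6389  0.0517  0.0343  0.0056]
 [ 0.5349  0.09    0.0377  0.0038]
 [ 0.4987  0.0005  0.0346  0.0054]
 [ 0.5997 -0.0406  0.0321  0.0022]]
[[ 0.7775  0.1681  0.0005  0.0017]
 [ 0.7216 -0.2127  0.0068  0.0017]
 [ 0.4203 -0.1709  0.0099  0.0023]
 [ 0.4767  0.2076  0.0044  0.0049]]
block [0.5652 0.027 ] 67.4113395056198 [np.float64(0.10030735186604688), np.float64(0.10890349766908865), np.float64(0.09601456623721531), np.float64(0.10933807919719665)]
block [0.5651 0.0206] 66.3972175329092 [np.float64(0.10116266086876338), np.float64(0.10923580694205129), np.float64(0.09918025068446465), np.float64(0.1049498188659728)]
board [ 0.5969 -0.0017] -7.872939132273394 [np.float64(0.30181629083300715), np.float64(0.3837895772855095), np.float64(0.3045826346627013), np.float64(0.38212832163256355)]
board [ 0.5952 -0.0062] -8.037784132715235 [np.float64(0.29540046726913677), np.float64(0.3756949812392966), np.float64(0.29906931816741844), np.float64(0.376265817865942)]
fence [[ 0.7263  0.0921  0.0286  0.0017]
 [ 0.6976 -0.1258  0.0285  0.0015]]
stamp,punch foot [[ 0.6378  0.1636]
 [ 0.601  -0.1656]] [[ 0.6398  0.1608]
 [ 0.6027 -0.1742]]
tops [[ 0.6459  0.1679  0.0659  0.0015]
 [ 0.6012 -0.1671  0.0646  0.0088]]
```

The two views put the block top about 35–40 mm up and the board top near 10 mm, consistent with the text. In the board frame the block is at about (-35, 23) mm with yaw 75°, so it needs about 75° clockwise. I'll add helpers for pose measurement and move deltas.

```bash
cat >> h.py <<'E'
np.set_printoptions(precision=3,suppress=True)
BC=np.array([.596,-.004]);BY=np.radians(-8)
EX=np.array([np.cos(BY),np.sin(BY)]);EY=np.array([-EX[1],EX[0]])
def b2w(x,y): return BC+(x*EX+y*EY)/1000
def w2b(p): p=np.atleast_2d(p)[:,:2]-BC; return np.c_[p@EX,p@EY]*1000
def to(x,y,z,yaw=0):
    """delta in tool units to reach board (x,y) mm, world z mm, tool y at yaw deg from board y"""
    s=observe();A=R.from_rotvec(s['ee_rot']);p=np.r_[b2w(x,y),z/1000]
    a=BY+np.radians(yaw);ty=np.array([-np.sin(a),np.cos(a),0]);tz=np.array([0,0,-1.]);
    G=R.from_matrix(np.c_[np.cross(ty,tz),ty,tz])
    print('t',s['time_s'],'now',w2b(s['tcp_pos'])[0],s['tcp_pos'][2]*1000,'F',s['force'])
    print('shift',A.inv().apply(p-s['tcp_pos'])/.025,'turn',np.degrees((A.inv()*G).as_rotvec())/8)
    D=(A.inv()*G);print('shift in final axes',G.inv().apply(p-s['tcp_pos'])/.025)
def pose(f):
    """block (x,y) mm and yaw in the board frame from the blue stripe (cap at z=.04)"""
    h=cv2.cvtColor(cv2.imread('pics/'+f),cv2.COLOR_BGR2HSV)
    m=((h[...,0]>112)&(h[...,0]<128)&(h[...,1]>120)&(h[...,2]>60)).astype(np.uint8)
    n,L,st,_=cv2.connectedComponentsWithStats(m);best=None
    for i in range(1,n):
        if st[i,4]<25: continue
        v,u=np.nonzero(L==i);B=w2b(at(f,np.c_[u,v],.04)).astype(np.float32)
        if np.abs(B.mean(0)).max()>130: continue
        c,wh,_=cv2.minAreaRect(B);k=B.mean(0);w,V=np.linalg.eigh(np.cov(B.T));nrm=V[:,0]
        if nrm[0]<0:nrm=-nrm
        print(f,'stripe',k,'size',wh,'centre',k-43*nrm,'yaw',np.degrees(np.arctan2(nrm[1],nrm[0])),'px',st[i,4])
def look(tag,cams=('top','side')):
    for n in cams: snap(n,n+tag+'.png');pose(n+tag+'.png')
E
python3 - <<'E'
from h import *
pose('top0.png');pose('side0.png')
to(30,105,120); to(30,105,20)
E
```

```text
top0.png stripe [-23.577  68.421] size (7.576695442199707, 102.80583953857422) centre [-34.243  26.765] yaw 75.6385917893336 px 90
side0.png stripe [-21.791  65.849] size (11.887284278869629, 107.40619659423828) centre [-32.455  24.192] yaw 75.64100065375801 px 139
t 0.1 now [-473.301  534.45 ] 213.94978026317972 F [ 0.06   0.157 -0.589]
shift [-23.003 -13.081   3.774] turn [-0.009 -0.001 -1.355]
shift in final axes [-20.132 -17.178   3.758]
t 0.1 now [-473.301  534.45 ] 213.94978026317972 F [ 0.06   0.157 -0.589]
shift [-23.003 -13.077   7.774] turn [-0.009 -0.001 -1.355]
shift in final axes [-20.132 -17.178   7.758]
```

>>> {"name": "play_rows", "arguments": {"series": [[[0,0,0,0,0,-0.68,-1],[0,0,0,0,0,-0.68,-1],[-1,-0.85,0.15,0,0,0,-1],[-1,-0.85,0.15,0,0,0,-1],[-1,-0.85,0.15,0,0,0,-1],[-1,-0.85,0.15,0,0,0,-1],[-1,-0.85,0.15,0,0,0,-1],[-1,-0.85,0.15,0,0,0,-1],[-1,-0.85,0.15,0,0,0,-1],[-1,-0.85,0.15,0,0,0,-1],[-1,-0.85,0.15,0,0,0,-1],[-1,-0.85,0.15,0,0,0,-1]]]}}

```text
time_s: 1.3
tcp_pos: [0.4206, 0.3452, 0.1767]
ee_rot: [-0.218, -3.134, 0.001]
force: [0.1, 0.1, -0.6]
opening: 0.0003
grasp_force: 0.0
```

>>> {"name": "play_rows", "arguments": {"series": [[[-1,-0.85,0.22,0,0,0,-1],[-1,-0.85,0.22,0,0,0,-1],[-1,-0.85,0.22,0,0,0,-1],[-1,-0.85,0.22,0,0,0,-1],[-1,-0.85,0.22,0,0,0,-1],[-1,-0.85,0.22,0,0,0,-1],[-1,-0.85,0.22,0,0,0,-1],[-1,-0.85,0.22,0,0,0,-1],[-1,-0.85,0.22,0,0,0,-1],[-1,-0.85,0.22,0,0,0,-1],[0,0,0,0,0,0,-1],[0,0,0,0,0,0,-1]]]}}

```text
time_s: 2.5
tcp_pos: [0.6377, 0.101, 0.1214]
ee_rot: [-0.22, -3.132, 0.0]
force: [0.5, 0.5, -0.3]
opening: 0.0006
grasp_force: 0.0
```

Run:
```python
from h import *
to(30,105,20)
look('1',('wrist',))
look('1')
print(observe()['opening'])
```

```text
t 2.5 now [ 26.722 109.741] 121.42004419939221 F [ 0.536  0.517 -0.287]
shift [-0.137 -0.189  4.057] turn [-0.001 -0.01  -0.006]
shift in final axes [-0.131 -0.19   4.057]
wrist1.png stripe [-24.936  68.711] size (16.858776092529297, 109.90977478027344) centre [-35.605  27.056] yaw 75.63405615386844 px 3473
side1.png stripe [-21.671  65.863] size (11.887284278869629, 107.40619659423828) centre [-32.306  24.199] yaw 75.6807559256767 px 140
0.0007452935447785973
```

View pics/wrist1.png

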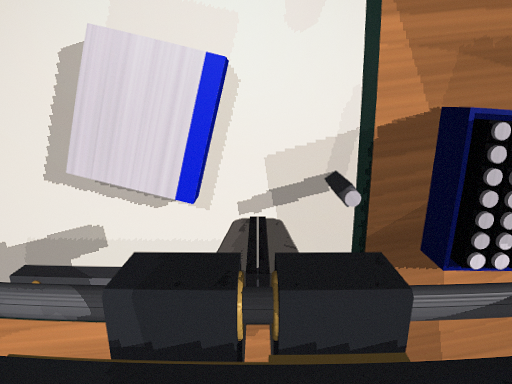

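The wrist view shows the blue stripe at (215,55)–(187,203), the closed fingers' tip at (258,220) and the stamp at (345,185), well clear. I'll lower the fingers and push the blue side near its fence-side corner towards -y.

>>> {"name": "play_rows", "arguments": {"series": [[[-0.13,0,0.8,0,0,0,-1],[0,0,0.8,0,0,0,-1],[0,0,0.8,0,0,0,-1],[0,0,0.8,0,0,0,-1],[0,0,0.8,0,0,0,-1],[0,-0.4,0,0,0,0,-1],[0,-0.4,0,0,0,0,-1],[0,-0.2,0,0,0,0,-1],[0,-0.2,0,0,0,0,-1],[0,-0.2,0,0,0,0,-1],[0,-0.2,0,0,0,0,-1],[0,-0.2,0,0,0,0,-1]]]}}

```text
time_s: 3.85
tcp_pos: [0.6361, 0.0562, 0.0228]
ee_rot: [0.218, 3.132, 0.001]
force: [2.8, 1.3, 2.6]
opening: 0.0008
grasp_force: 1.4
```

Run:
```python
from h import *
to(30,20,20)
look('2',('wrist','side'))
```

```text
t 3.85 now [31.375 65.212] 22.837732375155873 F [2.817 1.263 2.582]
shift [ 0.056 -1.809  0.112] turn [0.005 0.015 0.004]
shift in final axes [ 0.055 -1.808  0.114]
wrist2.png stripe [-24.937  60.941] size (14.413409233093262, 109.7529296875) centre [-41.025  21.064] yaw 68.02818085443214 px 7920
side2.png stripe [-19.358  59.398] size (12.66848373413086, 106.51343536376953) centre [-35.905  19.709] yaw 67.36771685235462 px 146
```

>>> {"name": "play_rows", "arguments": {"series": [[[0,-0.2,0,0,0,0,-1],[0,-0.2,0,0,0,0,-1],[0,-0.2,0,0,0,0,-1],[0,-0.2,0,0,0,0,-1],[0,-0.2,0,0,0,0,-1],[0,-0.2,0,0,0,0,-1],[0,-0.2,0,0,0,0,-1],[0,-0.2,0,0,0,0,-1]]]}}

```text
time_s: 4.75
tcp_pos: [0.6291, 0.0163, 0.0219]
ee_rot: [-0.218, -3.133, 0.0]
force: [-0.6, 1.0, 0.8]
opening: 0.0003
grasp_force: 0.5
```

Run:
```python
from h import *
to(30,20,20)
look('3',('wrist','side'))
```

```text
t 4.75 now [29.942 24.689] 21.855098493764174 F [-0.577  1.027  0.824]
shift [-0.002 -0.188  0.074] turn [-0.001 -0.006  0.005]
shift in final axes [-0.002 -0.188  0.074]
wrist3.png stripe [-14.251  38.928] size (14.130249977111816, 109.93169403076172) centre [-47.229  11.333] yaw 39.92085301138835 px 7555
side3.png stripe [-9.193 35.012] size (13.740148544311523, 107.0096206665039) centre [-42.399   7.692] yaw 39.4450154493845 px 152
```

>>> {"name": "play_rows", "arguments": {"series": [[[0,0.5,0,0,0,0,-1],[0,0,-0.9,0,0,0,-1],[0,0,-0.9,0,0,0,-1],[0.97,-0.33,0,0,0,0,-1],[0.97,-0.33,0,0,0,0,-1],[0.97,-0.33,0,0,0,0,-1],[0.97,-0.33,0,0,0,0,-1],[0.97,-0.33,0,0,0,0,-1],[0.97,-0.33,0,0,0,0,-1],[0.97,-0.33,0,0,0,0,-1],[0,0,0,0,0,0,-1],[0,0,0,0,0,0,-1]]]}}

```text
time_s: 6.05
tcp_pos: [0.4555, -0.004, 0.0673]
ee_rot: [0.218, 3.133, 0.0]
force: [0.7, 0.4, -0.4]
opening: 0.0004
grasp_force: 0.0
```

Run:
```python
from h import *
to(-140,-20,20)
look('4')
```

```text
t 6.05 now [-139.102  -19.586] 67.31767043159181 F [ 0.693  0.367 -0.378]
shift [ 0.037 -0.017  1.893] turn [0.001 0.004 0.007]
shift in final axes [ 0.036 -0.017  1.893]
top4.png stripe [ 6.871 15.145] size (7.241616249084473, 42.41032409667969) centre [-27.305 -10.951] yaw 37.36414268560758 px 35
```

>>> {"name": "play_rows", "arguments": {"series": [[[0,0,0.95,0,0,0,-1],[0,0,0.95,0,0,0,-1],[0,0,0,0,0,0,-1],[-0.2,0.15,0,0,0,0,-1],[-0.2,0.15,0,0,0,0,-1],[-0.2,0.15,0,0,0,0,-1],[-0.2,0.15,0,0,0,0,-1],[-0.16,0.16,0,0,0,0,-1],[-0.16,0.16,0,0,0,0,-1],[-0.16,0.16,0,0,0,0,-1],[-0.16,0.16,0,0,0,0,-1]]]}}

```text
time_s: 7.25
tcp_pos: [0.4951, 0.0215, 0.0195]
ee_rot: [-0.218, -3.133, 0.0]
force: [-2.8, 0.6, 2.1]
opening: 0.0004
grasp_force: 1.4
```

Run:
```python
from h import *
to(-140,-20,20)
look('5',('wrist','side','top'))
```

```text
t 7.25 now [-103.428   11.234] 19.538808468169815 F [-2.847  0.644  2.149]
shift [ 1.464 -1.248 -0.017] turn [-0.    -0.005  0.006]
shift in final axes [ 1.463 -1.249 -0.018]
side5.png stripe [26.427 -7.177] size (12.43954849243164, 26.369295120239258) centre [-12.304 -25.855] yaw 25.745347301355075 px 39
```

>>> {"name": "play_rows", "arguments": {"series": [[[-0.16,0.16,0,0,0,0,-1],[-0.16,0.16,0,0,0,0,-1],[-0.16,0.16,0,0,0,0,-1],[0,0,0,0,0,0,-1],[0.5,-0.3,0,0,0,0,-1],[0.5,-0.3,0,0,0,0,-1],[0.5,-0.3,-0.5,0,0,0,-1],[1,0,-1,0,0,0,-1],[1,0,-1,0,0,0,-1],[0,0,0,0,0,0,-1]]]}}

```text
time_s: 8.4
tcp_pos: [0.4159, 0.0208, 0.0837]
ee_rot: [0.218, 3.133, 0.0]
force: [0.7, -0.3, -0.1]
opening: 0.0003
grasp_force: 0.0
```

Run:
```python
from h import *
to(-140,-20,20)
look('6',('side','top'))
```

```text
t 8.4 now [-181.808   -0.483] 83.73358122459884 F [ 0.66  -0.299 -0.111]
shift [-1.67  -0.782  2.55 ] turn [0.001 0.005 0.003]
shift in final axes [-1.672 -0.781  2.549]
side6.png stripe [19.852 21.238] size (12.585301399230957, 107.62667846679688) centre [-22.003  11.381] yaw 13.251960259823026 px 151
top6.png stripe [17.835 24.265] size (7.6659255027771, 102.02066040039062) centre [-23.791  13.483] yaw 14.522129388331258 px 87
```

>>> {"name": "play_rows", "arguments": {"series": [[[-0.8,0.45,0.5,0,0,0,-1],[-0.8,0.45,0.6,0,0,0,-1],[-0.8,0.4,0.7,0,0,0,-1],[0,0,0.75,0,0,0,-1],[0,0,0,0,0,0,-1],[-0.3,0,0,0,0,0,-1],[-0.3,0,0,0,0,0,-1],[-0.2,0,0,0,0,0,-1],[-0.2,0.02,0,0,0,0,-1],[-0.2,0.02,0,0,0,0,-1],[-0.2,0.02,0,0,0,0,-1],[0,0,0,0,0,0,-1]]]}}

```text
time_s: 9.7
tcp_pos: [0.5185, 0.0418, 0.0185]
ee_rot: [0.218, 3.133, 0.0]
force: [-0.7, 0.0, -0.1]
opening: 0.0004
grasp_force: 0.1
```

Run:
```python
from h import *
to(-75,32,20)
look('7',('side','top'))
```

```text
t 9.7 now [-83.113  34.526] 18.474525385243954 F [-0.668  0.002 -0.074]
shift [-0.324 -0.101 -0.061] turn [0.001 0.006 0.006]
shift in final axes [-0.325 -0.101 -0.061]
side7.png stripe [ 30.895 -11.516] size (11.652162551879883, 53.028053283691406) centre [-11.508 -18.652] yaw 9.552170319057772 px 73
```

>>> {"name": "play_rows", "arguments": {"series": [[[-0.15,0.02,0,0,0,0,-1],[-0.15,0.02,0,0,0,0,-1],[-0.1,0.02,0,0,0,0,-1],[0,0,0,0,0,0,-1],[0.6,0,0,0,0,0,-1],[0.6,0,-0.6,0,0,0,-1],[0.6,0,-1,0,0,0,-1],[0.6,0,-1,0,0,0,-1],[0.6,0,-1,0,0,0,-1],[0.6,0,-1,0,0,0,-1],[0,0,0,0,0,0,-1]]]}}

```text
time_s: 10.9
tcp_pos: [0.4394, 0.0545, 0.136]
ee_rot: [0.217, 3.129, 0.001]
force: [-0.2, -0.7, -0.2]
opening: 0.0006
grasp_force: 0.0
```

Run:
```python
from h import *
to(150,10,200)
look('8',('side','top'))
```

```text
t 10.9 now [-163.236   36.156] 135.97141427825957 F [-0.222 -0.656 -0.212]
shift [-12.54   -1.057  -2.504] turn [0.008 0.033 0.008]
shift in final axes [-12.529  -1.046  -2.561]
side8.png stripe [33.333  6.829] size (12.657634735107422, 109.14299011230469) centre [-9.543  3.565] yaw 4.3533793628899735 px 144
top8.png stripe [31.567 10.332] size (6.1542744636535645, 101.06059265136719) centre [-11.299   6.936] yaw 4.529851074189166 px 86
```

>>> {"name": "play_rows", "arguments": {"series": [[[-1,-0.1,-0.2,0,0,0,-1],[-1,-0.1,-0.2,0,0,0,-1],[-1,-0.1,-0.2,0,0,0,-1],[-1,-0.1,-0.2,0,0,0,-1],[-1,-0.1,-0.2,0,0,0,-1],[-1,-0.1,-0.2,0,0,0,-1],[-1,-0.1,-0.2,0,0,0,-1],[-1,-0.1,-0.2,0,0,0,-1],[-1,-0.1,-0.2,0,0,0,-1],[-1,-0.1,-0.2,0,0,0,-1],[-1,0,-0.2,0,0,0,-1],[-1,0,-0.2,0,0,0,-1]]]}}

```text
time_s: 12.2
tcp_pos: [0.7336, -0.0127, 0.191]
ee_rot: [-0.218, -3.132, 0.0]
force: [0.7, 0.2, 0.0]
opening: 0.0005
grasp_force: 0.0
```

>>> {"name": "play_rows", "arguments": {"series": [[[-0.5,0,-0.2,0,0,0,0.1],[0,0,0,0,0,0,0.1],[0,0,0,0,0,0,0.1]]]}}

```text
time_s: 12.5
tcp_pos: [0.7442, -0.0139, 0.1961]
ee_rot: [-0.218, -3.132, 0.0]
force: [-1.2, 0.2, 0.6]
opening: 0.0221
grasp_force: 0.0
```

Run:
```python
from h import *
to(-110,5,20);print(observe()['opening'])
look('9',('wrist','side','top'))
```

```text
t 12.5 now [148.162  10.815] 196.12978429379902 F [-1.181  0.234  0.631]
shift [10.31  -0.225  7.069] turn [-0.002 -0.017  0.004]
shift in final axes [10.326 -0.233  7.045]
0.02213688052932458
wrist9.png stripe [32.144 11.192] size (17.032840728759766, 109.5386734008789) centre [-10.737   7.994] yaw 4.264381171485529 px 2308
side9.png stripe [33.345  7.335] size (11.858955383300781, 108.83153533935547) centre [-9.551  4.343] yaw 3.9897229099228833 px 144
```

View pics/wrist9.png

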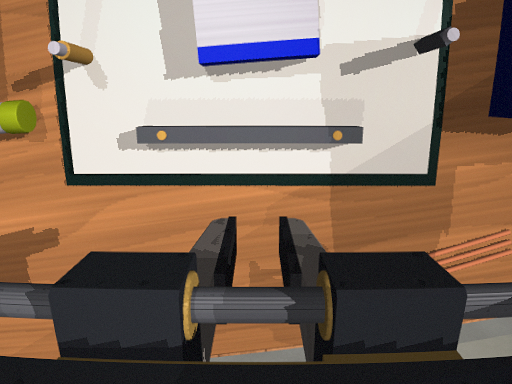

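The wrist view shows the fence's top inner edge along row ~126, columns 137–363. The blue stripe runs from (198,55) to (320,47) and is clear of the fence. I'll fit the fence edge for its exact yaw.

```bash
cat >> h.py <<'E'
def fence(f,c0,c1,r0,r1):
    g=cv2.imread('pics/'+f,0).astype(float);P=[]
    for c in range(c0,c1,3):
        d=np.diff(cv2.GaussianBlur(g[r0:r1,c:c+1],(1,5),0)[:,0]);i=d.argmin();k=slice(max(i-2,0),i+3)
        P.append((c,r0+.5+(np.arange(len(d))[k]*d[k]).sum()/d[k].sum()))
    for z in(.032,):
        B=w2b(at(f,P,z));m=np.polyfit(B[:,1],B[:,0],1);r=B[:,0]-np.polyval(m,B[:,1]);k=abs(r)<2
        m=np.polyfit(B[k,1],B[k,0],1);print('fence face x at y=0',m[1],'yaw err deg',-np.degrees(np.arctan(m[0])),k.sum(),len(k))
E
python3 - <<'E'
from h import *
fence('wrist9.png',150,350,108,134)
print(w2b(at('wrist9.png',[(137,127),(363,126)],.032)))
E
```

```text
fence face x at y=0 98.40092395335913 yaw err deg 0.0450617346811984 67 67
[[  99.923 -106.768]
 [  98.883  111.992]]
```

>>> {"name": "play_rows", "arguments": {"series": [[[0.94,0,0.3,0,0,0,0.35],[0.94,0,0.3,0,0,0,0.35],[0.94,0,0.3,0,0,0,0.35],[0.94,0,0.3,0,0,0,0.35],[0.94,0,0.3,0,0,0,0.35],[0.94,0,0.3,0,0,0,0.35],[0.94,0,0.3,0,0,0,0.35],[0.94,-0.1,0.3,0,0,0,0.35],[0.94,-0.1,0.3,0,0,0,0.35],[0.94,0,0.3,0,0,0,0.35],[0.94,0,0.3,0,0,0,0.35],[0,0,0,0,0,0,0.35]]]}}

```text
time_s: 13.85
tcp_pos: [0.4838, 0.0173, 0.1149]
ee_rot: [-0.217, -3.13, 0.001]
force: [-0.4, -0.5, 1.0]
opening: 0.0622
grasp_force: 0.0
```

Run:
```python
from h import *
to(-110,6,20);print(observe()['opening'])
look('10')
```

```text
t 13.85 now [-114.049    5.505] 114.8657903782019 F [-0.404 -0.481  0.987]
shift [-0.177  0.022  3.794] turn [-0.004 -0.028  0.008]
shift in final axes [-0.162  0.02   3.795]
0.062222337059219986
side10.png stripe [33.437  7.277] size (12.670562744140625, 108.72286224365234) centre [-9.457  4.259] yaw 4.025507149166622 px 146
```

>>> {"name": "play_rows", "arguments": {"series": [[[0,0,0.95,0,0,0,0.35],[0,0,0.95,0,0,0,0.35],[0,0,0.95,0,0,0,0.35],[0,0,0.95,0,0,0,0.35],[0,0,0,0,0,0,0.35],[-0.4,0,0,0,0,0,0.35],[-0.4,0,0,0,0,0,0.35],[-0.4,0,0,0,0,0,0.35],[-0.15,0,0,0,0,0,0.35],[-0.15,0,0,0,0,0,0.35],[-0.15,0,0,0,0,0,0.35],[-0.15,0,0,0,0,0,0.35]]]}}

```text
time_s: 15.15
tcp_pos: [0.5321, 0.011, 0.0208]
ee_rot: [-0.218, -3.133, -0.0]
force: [-3.1, 1.5, 0.9]
opening: 0.0624
grasp_force: 1.4
```

>>> {"name": "play_rows", "arguments": {"series": [[[-0.15,0,0,0,0,0,0.35],[-0.15,0,0,0,0,0,0.35],[-0.1,0,0,0,0,0,0.35],[0,0,0,0,0,0,0.35],[0,0,0,0,0,0,0.35]]]}}

```text
time_s: 15.65
tcp_pos: [0.5432, 0.0094, 0.0209]
ee_rot: [0.218, 3.133, 0.0]
force: [0.6, 0.7, 0.4]
opening: 0.0617
grasp_force: 0.0
```

Run:
```python
from h import *
to(-60,6,20);print(observe()['opening'])
look('11')
```

```text
t 15.65 now [-54.198   5.932] 20.901745401883186 F [0.564 0.679 0.427]
shift [0.232 0.003 0.036] turn [0.001 0.008 0.005]
shift in final axes [0.232 0.003 0.036]
0.06174579920152426
side11.png stripe [ 49.875 -36.004] size (12.308661460876465, 33.166107177734375) centre [  6.953 -33.42 ] yaw -3.446373231734685 px 45
```

>>> {"name": "play_rows", "arguments": {"series": [[[0.3,0,0,0,0,0,0.35],[0.8,0,0,0,0,0,0.35],[1,0,-0.6,0,0,0,0.35],[1,0,-1,0,0,0,0.35],[1,0,-1,0,0,0,0.35],[0,0,0,0,0,0,0.35],[0,0,0,0,0,0,0.35]]]}}

```text
time_s: 16.45
tcp_pos: [0.4415, 0.0238, 0.0864]
ee_rot: [0.217, 3.132, 0.0]
force: [1.0, -0.3, 0.2]
opening: 0.0621
grasp_force: 0.0
```

Run:
```python
from h import *
to(-70,6,20);print(observe()['opening'])
look('12')
```

```text
t 16.45 now [-156.861    6.017] 86.38337817346674 F [ 0.973 -0.326  0.179]
shift [-3.468 -0.006  2.664] turn [0.003 0.017 0.008]
shift in final axes [-3.474 -0.001  2.655]
0.06214365424128687
top12.png stripe [48.177  4.209] size (8.874137878417969, 98.98946380615234) centre [5.18  3.711] yaw 0.6634536322892847 px 93
side12.png stripe [49.537  1.177] size (107.84850311279297, 12.040291786193848) centre [6.538 1.401] yaw -0.2996158986157642 px 140
```

Square to within about 0.5°, with the blue side 42 mm clear of the fence. Now the push to the fence.

>>> {"name": "play_rows", "arguments": {"series": [[[-0.6,0,0.9,0,0,0,0.35],[-0.6,0,0.9,0,0,0,0.35],[-0.5,0,0.85,0,0,0,0.35],[-0.5,0,0,0,0,0,0.35],[-0.5,0,0,0,0,0,0.35],[-0.5,0,0,0,0,0,0.35],[-0.4,0,0,0,0,0,0.35],[-0.2,0,0,0,0,0,0.35],[-0.2,0,0,0,0,0,0.35],[-0.2,0,0,0,0,0,0.35],[-0.2,0,0,0,0,0,0.35],[-0.2,0,0,0,0,0,0.35]]]}}

```text
time_s: 17.75
tcp_pos: [0.5543, 0.0078, 0.0195]
ee_rot: [-0.218, -3.133, 0.0]
force: [-4.1, 0.9, 3.2]
opening: 0.0623
grasp_force: 1.8
```

Run:
```python
from h import *
to(-12,6,20)
```

```text
t 17.75 now [-42.92    5.871] 19.51923779465289 F [-4.131  0.852  3.165]
shift [-1.237  0.004 -0.021] turn [-0.001 -0.011  0.006]
shift in final axes [-1.237  0.005 -0.019]
```

>>> {"name": "play_rows", "arguments": {"series": [[[-0.16,0,0,0,0,0,0.35],[-0.16,0,0,0,0,0,0.35],[-0.16,0,0,0,0,0,0.35],[-0.16,0,0,0,0,0,0.35],[-0.16,0,0,0,0,0,0.35],[-0.16,0,0,0,0,0,0.35],[-0.04,0,0,0,0,0,0.35],[0,0,0,0,0,0,0.35]]]}}

```text
time_s: 18.55
tcp_pos: [0.5803, 0.0042, 0.0196]
ee_rot: [0.218, 3.133, 0.0]
force: [-0.6, 0.1, -0.7]
opening: 0.0621
grasp_force: 0.2
```

>>> {"name": "play_rows", "arguments": {"series": [[[-0.04,0,0,0,0,0,0.35],[-0.04,0,0,0,0,0,0.35],[-0.04,0,0,0,0,0,0.35]]]}}

```text
time_s: 18.85
tcp_pos: [0.5824, 0.0039, 0.0196]
ee_rot: [-0.218, -3.134, 0.0]
force: [-3.3, 0.2, 2.4]
opening: 0.062
grasp_force: 1.7
```

Run:
```python
from h import *
to(-12,6,20)
```

```text
t 18.85 now [-14.552   5.931] 19.60939831620175 F [-3.265  0.196  2.445]
shift [-0.102  0.003 -0.016] turn [-0.    -0.003  0.006]
shift in final axes [-0.102  0.003 -0.016]
```

Not pressing yet, so I'll continue in 1 mm steps.

>>> {"name": "play_rows", "arguments": {"series": [[[-0.04,0,0,0,0,0,0.35],[-0.04,0,0,0,0,0,0.35],[-0.04,0,0,0,0,0,0.35]]]}}

```text
time_s: 19.15
tcp_pos: [0.5856, 0.0035, 0.0196]
ee_rot: [-0.218, -3.134, 0.0]
force: [-2.3, 0.5, 1.7]
opening: 0.0623
grasp_force: 1.8
```

>>> {"name": "play_rows", "arguments": {"series": [[[-0.04,0,0,0,0,0,0.35],[-0.04,0,0,0,0,0,0.35]]]}}

```text
time_s: 19.35
tcp_pos: [0.5876, 0.0032, 0.0196]
ee_rot: [-0.218, -3.134, 0.0]
force: [-3.6, 0.5, 2.6]
opening: 0.0617
grasp_force: 1.8
```

>>> {"name": "play_rows", "arguments": {"series": [[[-0.04,0,0,0,0,0,0.35],[-0.04,0,0,0,0,0,0.35]]]}}

```text
time_s: 19.55
tcp_pos: [0.5881, 0.0031, 0.0194]
ee_rot: [-0.218, -3.131, -0.0]
force: [-9.9, 2.3, 7.6]
opening: 0.0621
grasp_force: 5.0
```

>>> {"name": "play_rows", "arguments": {"series": [[[-0.04,0,0,0,0,0,0.35],[-0.04,0,0,0,0,0,0.35]]]}}

```text
time_s: 19.75
tcp_pos: [0.5881, 0.003, 0.0191]
ee_rot: [-0.218, -3.127, -0.0]
force: [-15.7, 3.9, 10.6]
opening: 0.062
grasp_force: 7.8
```

Run:
```python
from h import *
to(-8,6,20)
look('13')
```

```text
t 19.75 now [-8.792  5.864] 19.06551292430896 F [-15.716   3.882  10.613]
shift [-0.031  0.005 -0.038] turn [-0.003 -0.049  0.003]
shift in final axes [-0.032  0.005 -0.037]
side13.png stripe [ 95.887 -38.48 ] size (13.454150199890137, 26.06512451171875) centre [ 53.392 -31.911] yaw -8.786884401690635 px 35
```

Pressing at about 16 N with the tool stopped, so the block is on the fence. I'll press slightly more and then back away.

>>> {"name": "play_rows", "arguments": {"series": [[[-0.05,0,0,0,0,0,0.35],[-0.04,0,0,0,0,0,0.35],[0,0,0,0,0,0,0.35],[0.1,0,0,0,0,0,0.35],[0.1,0,0,0,0,0,0.35],[0.5,0,0,0,0,0,0.35],[1,0,0,0,0,0,0.35],[1,0,-1,0,0,0,0.35],[0,0,-1,0,0,0,0.35],[0,0,-1,0,0,0,0.35],[0,0,-1,0,0,0,0.35],[0,0,-1,0,0,0,0.35]]]}}

```text
time_s: 21.05
tcp_pos: [0.5272, 0.0117, 0.146]
ee_rot: [0.218, 3.132, 0.0]
force: [-0.5, -0.5, 0.4]
opening: 0.0622
grasp_force: 0.0
```

>>> {"name": "play_rows", "arguments": {"series": [[[-1,0,-0.5,0,0,0,0.35],[-1,0,-0.3,0,0,0,0.35],[-1,0,-0.2,0,0,0,0.35],[-1,0,0,0,0,0,0.35],[-1,0,0,0,0,0,0.35],[-1,0,0,0,0,0,0.35],[-1,0,0,0,0,0,0.35],[-1,0,0,0,0,0,0.35],[-1,0,0,0,0,0,0.35],[-0.5,0,0,0,0,0,0.35],[0,0,0,0,0,0,0.35],[0,0,0,0,0,0,0.35]]]}}

```text
time_s: 22.25
tcp_pos: [0.7617, -0.0212, 0.1693]
ee_rot: [-0.218, -3.134, 0.0]
force: [-0.6, 0.6, -0.9]
opening: 0.0623
grasp_force: 0.0
```

Run:
```python
from h import *
to(150,6,200)
look('14',('wrist','side'))
a=cv2.imread('pics/wrist14.png')[0:200];b=cv2.imread('pics/side14.png')[135:295,195:415]
cv2.imwrite('pics/c14.png',np.vstack([cv2.resize(a,(760,297)),cv2.resize(b,(412,300)) if 0 else cv2.copyMakeBorder(cv2.resize(b,(412,300)),0,0,0,348,0)]))
```

```text
t 22.25 now [166.478   6.042] 169.2949740431012 F [-0.584  0.605 -0.932]
shift [ 0.659 -0.001 -1.228] turn [-0.001 -0.     0.005]
shift in final axes [ 0.659 -0.002 -1.228]
wrist14.png stripe [93.082  4.633] size (14.27077579498291, 109.63868713378906) centre [50.082  4.614] yaw 0.025367029645490743 px 2332
side14.png stripe [95.423  2.741] size (108.17804718017578, 13.901728630065918) centre [52.423  2.927] yaw -0.24732454158624118 px 150
```

View pics/c14.png

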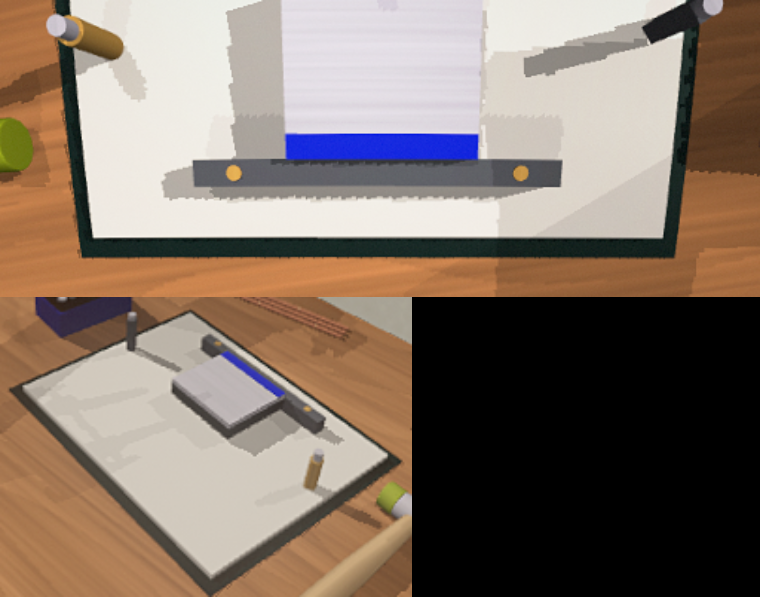

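The blue stripe (286–478, row 160 in the wrist crop) lies against the fence's inner edge along its whole length, with yaw 0.03°. The stamp and punch are still standing, and the gripper is clear of everything.

```bash
python3 -c "
from cell import *
print(job_done())"
```

```text
the job is handed in; nothing more can be done
None
```

The block was turned square while clear of the fence, then pushed until its whole blue side sat flush against it (0.03° in the last wrist view); the stamp and punch still stand, the arm is clear, and the job is handed in at about 22 s.

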